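# Load the film digitiser's feed rail

### The arm

A 7-joint arm with a two-finger parallel gripper is mounted at the origin on the work surface. World frame = base frame: x ahead of the robot, y to its left, z up, the work surface at z = 0. Lengths are in m, angles in rad, forces in N, time in s.
With the tool pointing down it reaches from about 0.425 to 0.875 m from the base axis. Payload 8.4 kg.
Tool frame: the origin (TCP) lies between the finger pads; the fingertips stand 25 mm ahead of it and the grasp point (between the pads) lies 6 mm ahead of it; z points along the fingers, y is the line along which they close (so a half turn about z gives the same grasp; the last joint's range is limited). The gripper opens to 87 mm and grips with 3 to 60 N. Pads are 19 mm wide; open, the fingers measure 117 mm over their backs; the gripper's body (75 mm by 190 mm) begins 51 mm behind the grasp point.
Start: joints at [-1.364, 0.333, 0.04, 1.465, -0.013, 1.343, -0.059], TCP at [0.196, 0.62, 0.248] pointing down, gripper open.
Joint ranges: [-2.58, 2.58], [-0.38, 2.09], [-1.3, 1.39], [0.25, 2.4], [-1.5, 4.64], [0.08, 2.09], [-2.65, 2.65]. Speed limits (rad/s): [2.22, 2.22, 2.79, 2.79, 3.14, 3.14, 3.14].

### API

Orientations are given as a unit quaternion [x, y, z, w].
In Python, from workcell import env, eyes gives the robot as it stands. The module is installed in compiled form; this text tells all that it offers. Calls block until the motion is done:
- env.move_to(position, orientation): joint-space move of the TCP to a pose.
- env.line_to(position, ori=None, velocity=0.15): straight line of the TCP; ori=None keeps the orientation; velocity is the mean speed in m/s.
- env.set_joints(angles): joint-space move.
- env.gripper_to(opening): finger opening in m; the grip force is fixed at half the most; returns when the fingers have stopped.
- env.sleep(seconds).
- env.solve_ik(position, orientation): joint angles nearest the present ones, or None.
- eyes.capture(name): name is "side" or "top" or "wrist"; returns (picture, depth): 400x640x3 uint8, blue, green, red; 400x640 float32, m along the optical axis (not along the pixel's ray), 0 where there is no reading.
- eyes.calibration(name): a dict with "intrinsics" (3x3 intrinsics, pixels), "k1" (the pictures are not rectified: a ray, as slopes to the right and down, at radius r is drawn at 1 + k1 r^2 times it, then the intrinsics apply), "rvec" (rotation vector, rad) and "tvec" (3), from world to camera coordinates, as OpenCV has them. Camera axes: x right, y down, z forward; pixel columns grow to the right and rows downward; lengths in m; the calibration is good to about 2 mm. A picture is of the moment at which its call begins: read the wrist's pose just before it. calibration takes no time and is no camera call; for the wrist camera it gives the pose at the moment of the call.
A pose or a line that the arm cannot do raises env.IKError and nothing moves.
- env.job_done(): hands the job in; it is judged then, once.
Readings, each from a call of its own:
- env.current_time(): time.
- env.current_q(): joint angles.
- env.current_dq(): joint speeds.
- env.current_effort(): joint torques, N m.
- env.current_position(): TCP position.
- env.current_tcp_rot(): TCP orientation.
- env.current_force(): force on the tool from outside, world axes, zero at the start.
- env.current_torque(): the same for the moment, N m.
- env.current_finger_gap(): finger opening in m.
- env.current_finger_force(): force on a finger pad.
Only numpy, scipy, OpenCV 4.12 (cv2) and the standard library are available. Lean on these libraries where they do the work, as an engineer would, in place of code of your own. Each camera call takes 0.05 s, during which the arm holds its last target. There are 200 camera calls.

### The job

Load the desktop film digitiser safely: first push its red mushroom stop button all the way in so that it stays in. With the stop in, unhook the finished carrier that hangs on the rail's open stretch and stand it upright in the small empty wooden tray, then hook every carrier standing on the desk onto that stretch and slide it along under the keeper bars until the whole carrier is past the white mark. When all hang still there, turn the mushroom clockwise so that it springs back out, and leave the other things on the desk where they are.

Things in the scene. Friction and masses are not known exactly. Their poses are not given: they have to be found in the camera images.
- carrier_a: carrier, 129 mm tall, 0.2 kg, standing: grey cartridge 60 x 40 x 30 mm (x, y, z) below, steel hook and black grip tab above. Origin: centre of underside. Tab 12 x 24 mm (x, y), z 87 to 129; below it a steel plate 44 x 26 mm, z 82 to 87, over the hook. A leg at x = -15 joins hook to cartridge; a short lip at x = +15 ends at z = 61 mm, open below it down to z = 30
- carrier_b: a carrier just like carrier_a (three to five are present; None if absent). Its hook is an upside-down V saddle, 26 mm long in y, inner gap 27 mm between leg and lip; hung, the rail's axis passes at x = 0, z = 72 mm, along y. To hang: hold it 24 mm higher than it will hang, rail level with the opening under the lip, move it towards its own +x until the rail is under the saddle, lower it
- carrier_c: a carrier just like carrier_a (three to five are present; None if absent)
- carrier_d: a carrier just like carrier_a (three to five are present; None if absent)
- carrier_e: a carrier just like carrier_a (three to five are present; None if absent)
- digitiser: film digitiser, fixed: a level steel feed rail (bar 12 mm thick, axis 100 mm above the desk) along its own y at x = 0, and a black cabinet 120 x 170 x 150 mm at the rail's left end, face at y = +175 mm. Origin on the desk under the rail. A post carries the rail's right end at y = -222 mm. A plate 60 mm wide, 6 mm thick lies below the rail, y = -235 to 175 mm
- rail_load (a point): middle of the rail's open loading stretch, on its axis; y along the rail to the cabinet, z up. The stretch reaches 55 mm to either side along y; the finished carrier hangs there at the start. Carriers are hooked on here, from the robot's side or the far side
- rail_mark (a point): the white mark round the rail, on its axis, at y = -70 mm of the digitiser; axes as the digitiser's: y along the rail to the cabinet, whose face is 245 mm further on (five carriers fit, 45 mm apart). A carrier is wholly past when its middle is 20 mm or more beyond
- keeper_mouth (a point): midway between the flared right-hand ends of two 6 mm steel keeper bars, 135 mm above the desk, 20 mm before the mark. From the mark to the cabinet the bars run above the rail at x = +/-18 mm, axes 123 mm above the desk: no carrier can be hung or lifted off there, but a hung one slides under them, its tab standing up between them to 157 mm above the desk. Keep fingertips above 128 mm there
- spent_carrier: the finished carrier, just like carrier_a, always present: at the start it hangs on the rail's loading stretch, its lip on the far side, its axes as the digitiser's. To unhook: raise it 24 mm, move it towards its own -x until the lip is clear of the rail (40 mm), then lift away
- out_tray: open wooden tray, fixed, 110 x 110 x 22 mm, walls and floor 5 mm thick; origin at the centre of its underside
- stop_box: grey stop-button box, fixed to the desk, 80 x 80 x 50 mm high, with a red mushroom button on top; origin at the centre of its underside
- stop_top (a point): centre of the top of the red mushroom head: 40 mm across, 20 mm tall, its upright round rim 11 mm tall, from 5 to 16 mm below this point; 95 mm above the desk when out. Below the head is a 20 mm stem
- stop_press (a joint): how far the mushroom is pressed in, m: 0 out, 0.008 fully in. A spring pushes it out; it takes a firm push (10 to 15 N) straight down to drive it fully in, where it clicks and stays when let go (about 0.007 to 0.008)
- stop_turn (a joint): turn of the mushroom head, rad, growing clockwise seen from above, 0 to 0.9; a soft spring turns it back to 0 in a few seconds when let go. With the button in, a turn beyond about 0.45 frees the catch, and it springs out once the grip no longer holds it down
- mug: white mug, 80 mm across, 90 mm tall, handle at +y, loose, to be left where it is; origin at the centre of its underside
- paperweight: green glass paperweight, 56 mm across, 30 mm tall, loose, to be left where it is; origin at the centre of its underside
- notebook: leather notebook 100 x 70 x 14 mm, loose, to be left where it is; origin at the centre of its underside
- pen: brass pen, 12 mm thick, 130 mm long, lying, loose, to be left where it is; origin at the centre of its underside
- ink: ink jar, 48 mm across, 55 mm tall, loose, to be left where it is; origin at the centre of its underside
- stapler: stapler, 130 x 34 x 50 mm, loose, to be left where it is; origin at the centre of its underside
- card_box: wooden card box 70 x 100 x 45 mm, loose, to be left where it is; origin at the centre of its underside
- film_tin: film tin, 90 mm across, 22 mm tall, loose, to be left where it is; origin at the centre of its underside
There are look-alikes about, which are no part of the job. Leave any orange or turquoise look-alike of the carrier_a alone.

How it is judged:
On the way, in this order (a step that is already met when the one before it is completed fails the run):
1. the stop is pressed in and stays in with the robot off it (value of joint stop_press above 0.006 m and contact force between each of the arm, the fingers and stop_box below 0.3 N), for 0.3 s.
2. with the stop still in, the finished carrier stands in the tray and every other carrier hangs on the rail past the mark (value of joint stop_press above 0.006 m and x of spent_carrier in the frame of out_tray between -0.045 and 0.045 m and y of spent_carrier in the frame of out_tray between -0.045 and 0.045 m and z of spent_carrier in the frame of out_tray below 0.015 m and angle between spent_carrier's own z axis and vertical below 0.2 rad and linear speed of each of spent_carrier, carrier_a, carrier_b, carrier_c, carrier_d, carrier_e below 0.05 m/s and y of each of carrier_a, carrier_b, carrier_c, carrier_d, carrier_e in the frame of rail_mark above 0.018 m and x of carrier_a in the frame of rail_mark between -0.03 and 0.03 m and z of carrier_a in the frame of rail_mark between -0.084 and -0.06 m and angle between each of carrier_a, carrier_b, carrier_c, carrier_d, carrier_e's own z axis and vertical below 0.3 rad and x of carrier_b in the frame of rail_mark between -0.03 and 0.03 m and z of carrier_b in the frame of rail_mark between -0.084 and -0.06 m and x of carrier_c in the frame of rail_mark between -0.03 and 0.03 m and z of carrier_c in the frame of rail_mark between -0.084 and -0.06 m and x of carrier_d in the frame of rail_mark between -0.03 and 0.03 m and z of carrier_d in the frame of rail_mark between -0.084 and -0.06 m and x of carrier_e in the frame of rail_mark between -0.03 and 0.03 m and z of carrier_e in the frame of rail_mark between -0.084 and -0.06 m), for 0.3 s.
3. the stop is turned clockwise (value of joint stop_turn above 0.2 rad).
At the end, for the whole second after the job is handed in: the mushroom is out (within 1.5 mm); the finished carrier stands upright (within 0.2 rad) on the floor of the tray; every other carrier present hangs at rest, its origin 60 to 84 mm below the rail's axis, at least 18 mm past the mark, tilted under 0.3 rad (value of joint stop_press below 0.0015 m and x of spent_carrier in the frame of out_tray between -0.045 and 0.045 m and y of spent_carrier in the frame of out_tray between -0.045 and 0.045 m and z of spent_carrier in the frame of out_tray below 0.015 m and angle between spent_carrier's own z axis and vertical below 0.2 rad and linear speed of each of spent_carrier, carrier_a, carrier_b, carrier_c, carrier_d, carrier_e below 0.05 m/s and y of each of carrier_a, carrier_b, carrier_c, carrier_d, carrier_e in the frame of rail_mark above 0.018 m and x of carrier_a in the frame of rail_mark between -0.03 and 0.03 m and z of carrier_a in the frame of rail_mark between -0.084 and -0.06 m and angle between each of carrier_a, carrier_b, carrier_c, carrier_d, carrier_e's own z axis and vertical below 0.3 rad and x of carrier_b in the frame of rail_mark between -0.03 and 0.03 m and z of carrier_b in the frame of rail_mark between -0.084 and -0.06 m and x of carrier_c in the frame of rail_mark between -0.03 and 0.03 m and z of carrier_c in the frame of rail_mark between -0.084 and -0.06 m and x of carrier_d in the frame of rail_mark between -0.03 and 0.03 m and z of carrier_d in the frame of rail_mark between -0.084 and -0.06 m and x of carrier_e in the frame of rail_mark between -0.03 and 0.03 m and z of carrier_e in the frame of rail_mark between -0.084 and -0.06 m); the robot touches nothing.
It fails at once if one of the other loose things (mug, notebook, paperweight, pen, ink jar, stapler, card box, film tin) is moved by more than 50 mm (distance of any of mug, notebook, paperweight, pen, ink, stapler, card_box, film_tin from where it was at the start of the episode above 0.05 m).
Of carrier_a, carrier_b, carrier_c, carrier_d, carrier_e only 3 to 5 are there at a start; the rules pass over those that are not, and their reading is None.
At some moment in a run one of carrier_a, carrier_b, carrier_c, carrier_d, carrier_e may be knocked a few centimetres aside while the robot is not near it.
It also fails if it takes over 210 s, if anything falls off the work surface, if the arm or the gripper's body presses on something with over 40 N, if the wrist force passes 120 N, or if a joint passes its speed limit or range.

## Working session

There is one attempt and no reset: what is moved stays moved. The work goes in short steps, each a Python script; the robot and the scene stay as the last script left them, time stands still between calls to the robot, and variables do not carry over. Pictures are saved under pics/ and viewed, at most 14 in all, crops included, and the job is handed in when it is done.

```bash
mkdir -p pics
cat > h.py <<'E'
import numpy as np, cv2
from workcell import env, eyes
def cal(n):
    c=eyes.calibration(n); R=cv2.Rodrigues(np.array(c["rvec"],float))[0]
    return np.array(c["intrinsics"]),c["k1"],R,np.array(c["tvec"],float).ravel()
def cloud(n,save=None):
    K,k1,R,t=cal(n); im,d=eyes.capture(n)
    if save: cv2.imwrite("pics/"+save,im)
    v,u=np.mgrid[0:400,0:640].astype(np.float32)
    p=cv2.undistortPoints(np.stack([u.ravel(),v.ravel()],1)[:,None],K,np.array([k1,0,0,0.]))[:,0]
    c=np.c_[p,np.ones(len(p))]*d.reshape(-1,1)
    return im,d,((c-t)@R).reshape(400,640,3)
E
python3 - <<'E'
from h import *
for n in ("side","top","wrist"):
    im,d,P=cloud(n,n+"0.png"); np.savez("%s0.npz"%n,im=im,d=d,P=P)
    K,k1,R,t=cal(n); print(n,K[0,0],k1,-R.T@t,R[2])
E
```

```text
side 476.424749754433 -0.10966676028403417 [ 0.04734908 -1.01415924  1.17473952] [ 0.32076579  0.64627179 -0.69241756]
top 441.10812957784935 -0.004953447358117288 [ 0.42145268 -0.01661662  1.39938813] [ 0.08230221  0.00431788 -0.99659806]
wrist 284.1590916482353 -0.047321730162854736 [0.13171027 0.63958361 0.38346192] [ 0.23153386 -0.07410965 -0.96999991]
```

View pics/top0.png

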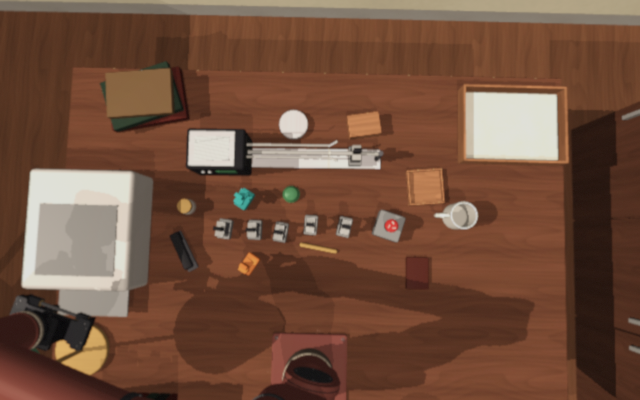

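View pics/side0.png

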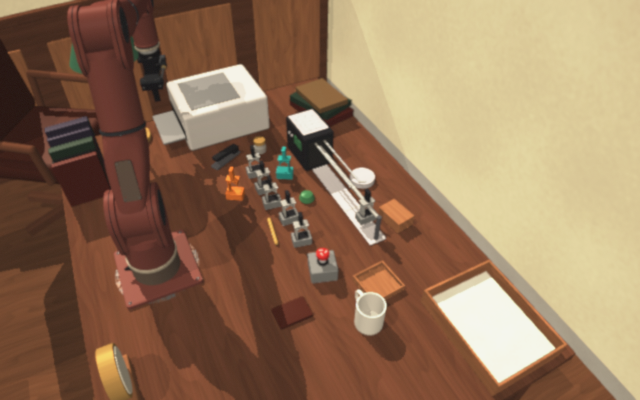

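Top view: five grey carriers in a row at about (223,228), (254,230), (280,231), (311,224), (345,226). The stop is at (391,225), the tray at (425,186) and the spent carrier at (355,155). The cabinet is at (215,150). The turquoise (243,198) and orange (248,264) objects are the look-alikes.

Run:
```python
from h import *
from scipy import ndimage as nd
f=np.load("top0.npz"); P=f["P"]; im=f["im"]
m=(P[...,2]>0.01)&(P[...,0]>0.3)&(P[...,0]<0.95)&(abs(P[...,1])<0.65)&(f["d"]>0)
L,n=nd.label(m)
for i in range(1,n+1):
    q=P[L==i]
    if len(q)<25: continue
    hi=q[q[:,2]>q[:,2].max()-.012]; b=im[L==i].mean(0)
    v,u=np.where(L==i)
    print(int(u.mean()),int(v.mean()),len(q),q.min(0).round(3),q.max(0).round(3),"top",hi.mean(0).round(3),b.astype(int))
# rail fit
s=np.load("side0.npz")
a=cv2.resize(s["im"][140:260,230:400],None,fx=4.7,fy=4.7,interpolation=cv2.INTER_CUBIC); cv2.imwrite("pics/sidecrop.png",a)
```

```text
145 97 4547 [0.726 0.405 0.01 ] [0.949 0.647 0.099] top [0.84 0.54 0.09] [ 52  77 105]
489 124 4825 [ 0.659 -0.65   0.01 ] [ 0.902 -0.457  0.067] top [ 0.78  -0.519  0.06 ] [167 185 199]
293 124 625 [0.726 0.025 0.011] [0.814 0.115 0.031] top [0.769 0.07  0.023] [196 204 213]
363 125 786 [ 0.728 -0.207  0.01 ] [ 0.811 -0.099  0.052] top [ 0.769 -0.153  0.045] [ 79 120 179]
247 152 4147 [ 0.597 -0.205  0.01 ] [0.721 0.37  0.161] top [0.661 0.278 0.152] [135 142 149]
425 186 276 [ 0.522 -0.411  0.01 ] [ 0.638 -0.293  0.03 ] top [ 0.583 -0.351  0.022] [ 71 109 165]
114 222 6965 [0.3   0.507 0.01 ] [0.59  0.65  0.171] top [0.432 0.586 0.162] [145 156 163]
290 194 209 [0.522 0.045 0.01 ] [0.573 0.096 0.033] top [0.547 0.07  0.026] [ 79 123  81]
243 198 294 [0.493 0.186 0.011] [0.561 0.246 0.132] top [0.528 0.216 0.128] [130 142  62]
185 206 228 [0.476 0.372 0.011] [0.523 0.415 0.062] top [0.499 0.395 0.055] [ 74 118 150]
459 215 533 [ 0.452 -0.489  0.01 ] [ 0.53  -0.372  0.098] top [ 0.49  -0.449  0.089] [160 173 181]
388 225 722 [ 0.405 -0.283  0.01 ] [ 0.502 -0.186  0.101] top [ 0.453 -0.234  0.094] [117 126 156]
310 224 247 [ 0.423 -0.014  0.023] [0.482 0.026 0.133] top [0.45  0.007 0.128] [129 138 147]
343 226 253 [ 0.416 -0.123  0.013] [ 0.478 -0.074  0.133] top [ 0.447 -0.099  0.128] [124 133 142]
223 228 311 [0.401 0.251 0.011] [0.463 0.295 0.134] top [0.432 0.273 0.128] [101 109 117]
254 229 276 [0.403 0.159 0.011] [0.462 0.197 0.133] top [0.431 0.179 0.128] [107 115 123]
280 231 257 [0.396 0.076 0.011] [0.458 0.121 0.133] top [0.426 0.099 0.128] [111 120 128]
182 251 490 [0.301 0.357 0.01 ] [0.422 0.44  0.055] top [0.345 0.391 0.046] [35 37 42]
248 263 268 [0.301 0.162 0.011] [0.36  0.215 0.133] top [0.326 0.194 0.128] [ 57 114 190]
416 266 377 [ 0.3   -0.364  0.01 ] [ 0.36  -0.294  0.022] top [ 0.329 -0.328  0.014] [35 45 94]
```

View pics/sidecrop.png

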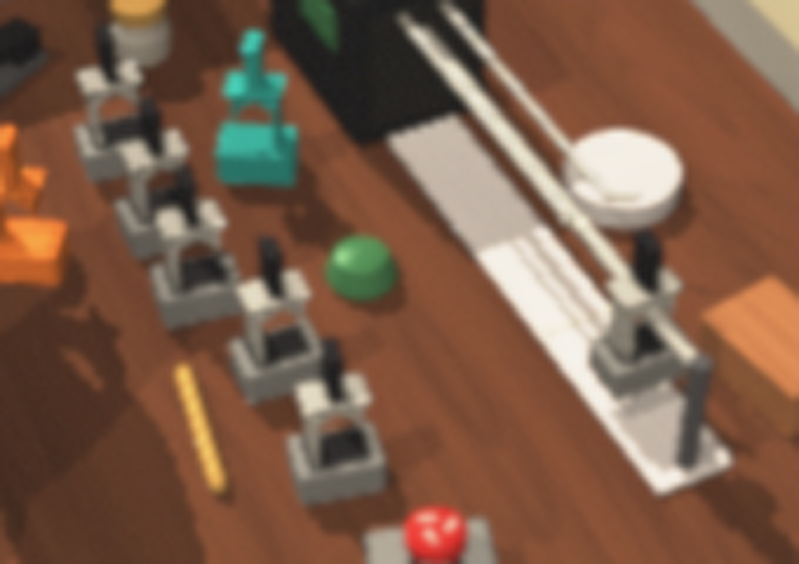

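The side crop shows all five carriers with the leg on the robot side and the lip on the far side. The spent carrier hangs the same way. Next: wrist looks at the stop and the rail.

```bash
cat >> h.py <<'E'
from scipy.spatial.transform import Rotation as Ro
def quat(yaw):  # tool down, tool y along world angle yaw
    c,s=np.cos(yaw),np.sin(yaw)
    return Ro.from_matrix(np.array([[-s,c,0],[c,s,0],[0,0,-1.]])).as_quat()
def tool_cam():
    K,k1,R,t=cal("wrist"); T=Ro.from_quat(env.current_tcp_rot()).as_matrix()
    return T.T@(-R.T@t-np.array(env.current_position())), T.T@R[2]
O=np.array([-0.0673,0.,-0.1354]);F=np.array([0.243,0,.97])
def look(x,y,h,z,yaw,save=None):
    T=Ro.from_quat(quat(yaw)).as_matrix(); o=T@O; f=T@F
    p=np.array([x,y,h])-f/f[2]*(h-z-o[2])-o; 
    env.move_to([p[0],p[1],z],quat(yaw)); env.sleep(.2)
    return cloud("wrist",save)
E
python3 - <<'E'
from h import *
print(env.current_tcp_rot(),[a.round(4) for a in tool_cam()])
for y in (-np.pi/2,np.pi/2,0,np.pi):
  for p in ([.453,-.234,.2],[.66,-.15,.2],[.66,.2,.2],[.43,.27,.14],[.58,-.35,.2]):
    q=env.solve_ik(p,quat(y)); print(round(y,2),p,None if q is None else np.round(q,2))
E
```

```text
[ 1.52315191e-01  9.88331773e-01 -6.20322568e-04 -6.13749553e-05] [array([ 0.067 , -0.0003, -0.1366]), array([-2.43e-01,  2.00e-04,  9.70e-01])]
-1.57 [0.453, -0.234, 0.2] [-0.55  0.09  1.01  1.9  -0.09  1.19 -1.08]
-1.57 [0.66, -0.15, 0.2] [-0.51  0.58  0.99  1.49 -0.49  1.33 -1.05]
-1.57 [0.66, 0.2, 0.2] [-0.83  0.51  0.68  1.44 -0.32  1.3  -1.7 ]
-1.57 [0.43, 0.27, 0.14] [-1.15  0.14  0.54  1.96 -0.08  1.06 -2.14]
-1.57 [0.58, -0.35, 0.2] [-0.18  0.58  0.97  1.49 -0.48  1.33 -0.74]
1.57 [0.453, -0.234, 0.2] [ 0.53  0.09 -0.15  1.86  0.01  1.19  1.95]
1.57 [0.66, -0.15, 0.2] [-0.49  0.57  0.96  1.49 -0.47  1.33  2.07]
1.57 [0.66, 0.2, 0.2] [-0.66  0.46  0.42  1.43 -0.19  1.29  1.35]
1.57 [0.43, 0.27, 0.14] [-0.89  0.13  0.27  1.95 -0.04  1.06  0.96]
1.57 [0.58, -0.35, 0.2] [-0.23  0.63  1.08  1.49 -0.56  1.36  2.46]
0 [0.453, -0.234, 0.2] [-0.55  0.09  1.01  1.9  -0.09  1.19  0.49]
0 [0.66, -0.15, 0.2] [-0.53  0.6   1.02  1.49 -0.52  1.34  0.53]
0 [0.66, 0.2, 0.2] [-0.81  0.5   0.65  1.44 -0.3   1.3  -0.14]
0 [0.43, 0.27, 0.14] [-1.05  0.13  0.44  1.96 -0.06  1.06 -0.59]
0 [0.58, -0.35, 0.2] [-0.2   0.6   1.01  1.49 -0.51  1.34  0.85]
3.14 [0.453, -0.234, 0.2] [-0.74  0.14  1.24  1.91 -0.14  1.19 -2.6 ]
3.14 [0.66, -0.15, 0.2] [-0.61  0.71  1.21  1.49 -0.66  1.4  -2.5 ]
3.14 [0.66, 0.2, 0.2] [ 0.34  0.68 -1.1   1.38  0.6   1.44  2.4 ]
3.14 [0.43, 0.27, 0.14] [-0.77  0.13  0.13  1.95 -0.02  1.07  2.51]
3.14 [0.58, -0.35, 0.2] [-0.29  0.71  1.21  1.49 -0.67  1.4  -2.18]
```

```bash
sed -i 's/^O=.*/O=np.array([.067,0,-.1366]);F=np.array([-.243,0,.97])/' h.py
python3 - <<'E'
from h import *
q=np.array(env.current_q()); q[0]=.3; env.set_joints(q)
im,d,P=look(.66,-.1,.1,.32,0,"w1.png"); np.savez("w1.npz",im=im,P=P,d=d)
im,d,P=look(.66,.08,.1,.32,0,"w2.png"); np.savez("w2.npz",im=im,P=P,d=d)
im,d,P=look(.453,-.234,.09,.22,0,"w3.png"); np.savez("w3.npz",im=im,P=P,d=d)
print(env.current_time(),np.round(env.current_q(),2))
m=(im[...,2]>150)&(im[...,1]<90)&(d>0); q=P[m]; q=q[(abs(q[:,0]-.453)<.04)&(abs(q[:,1]+.234)<.04)]
print(len(q),q[:,2].max()); r=q[(q[:,2]>.073)]; print((r.min(0)+r.max(0))/2,r.min(0),r.max(0)); 
r=r[:,:2].astype(np.float32); print(cv2.minEnclosingCircle(r))
cv2.imwrite("pics/c1.png",np.hstack([cv2.imread("pics/w1.png")[:, :400],cv2.imread("pics/w3.png")[:,120:520]]))
E
```

```text
7.325 [ 0.37  0.07  0.02  1.84 -0.    1.23  0.39]
1119 0.29737626784407706
[ 0.45296421 -0.23105869  0.18824368] [ 0.43402216 -0.25437267  0.07911108] [ 0.47190626 -0.20774471  0.29737627]
((0.45115870237350464, -0.229879230260849), 0.024887189269065857)
```

View pics/w1.png

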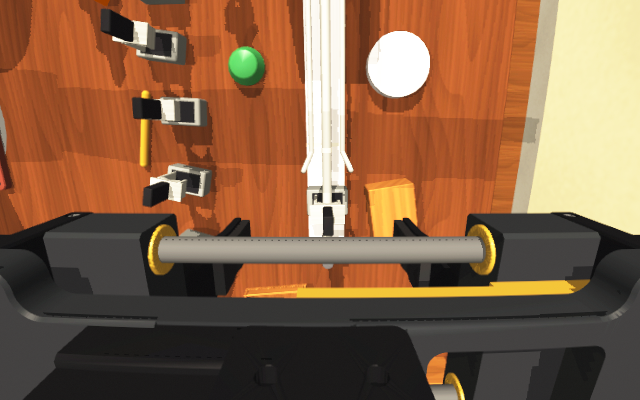

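View pics/w3.png

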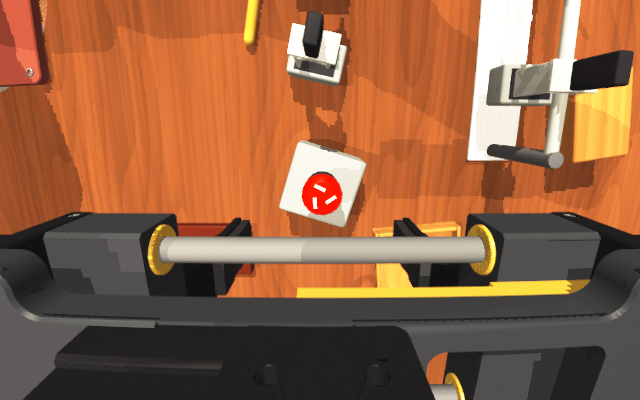

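w1 shows the rail running straight up the image near column 327, with keeper flares at about (308,165) and (348,165). The carriers are at the left, and the gripper hides rows below 215. w3 shows the mushroom at (322,192) and the nearest carrier at (315,45).

Run:
```python
from h import *
f=np.load("w3.npz"); im,d,P=f["im"],f["d"],f["P"]
m=(im[...,2]>150)&(im[...,1]<110)&(d>0)&(P[...,2]>.07)&(P[...,2]<.105)&(abs(P[...,0]-.453)<.04)&(abs(P[...,1]+.234)<.04)
q=P[m]; print("stop",len(q),cv2.minEnclosingCircle(q[:,:2].astype(np.float32)),np.percentile(q[:,2],[2,50,98]).round(4))
t=np.load("top0.npz"); 
mt=(t["im"][...,2]>150)&(t["im"][...,1]<110)&(t["P"][...,2]>.07)&(t["P"][...,2]<.105); q=t["P"][mt]; print("stop top",len(q),cv2.minEnclosingCircle(q[:,:2].astype(np.float32)))
for n in ("w1","w2","w3"):
    f=np.load(n+".npz"); im,d,P=f["im"],f["d"],f["P"]
    ok=(d>0)&(np.arange(400)[:,None]<212)&(abs(P[...,0]-.66)<.08)
    r=P[ok&(P[...,2]>.09)&(P[...,2]<.112)&(abs(P[...,0]-.66)<.03)]
    # rail: points with top height per y-bin
    print(n,"rail")
    for y in np.arange(-.2,.33,.05):
        a=r[abs(r[:,1]-y)<.01]
        if len(a)>10: print("  %.2f n%d x %.4f..%.4f med %.4f z98 %.4f"%(y,len(a),*np.percentile(a[:,0],[3,97]),np.median(a[:,0]),np.percentile(a[:,2],98)))
    for lo,hi,w in((.112,.124,"plate"),(.117,.145,"bars"),(.147,.165,"tab/cab")):
        b=P[ok&(P[...,2]>lo)&(P[...,2]<hi)]
        if len(b): print("  ",w,len(b),np.percentile(b,1,axis=0).round(4),np.percentile(b,99,axis=0).round(4),b.mean(0).round(4))
    pl=P[ok&(P[...,2]>.003)&(P[...,2]<.012)]
    for y in (-.2,-.1,0,.1,.2):
        a=pl[abs(pl[:,1]-y)<.012]
        if len(a)>20: print("   plate %.2f %.4f..%.4f"%(y,*np.percentile(a[:,0],[2,98])))
    print("   plate ymin",pl[:,1].min() if len(pl) else 0)
a=cv2.imread("pics/w1.png")[90:215,250:400]; cv2.imwrite("pics/c1.png",cv2.resize(a,None,fx=4.5,fy=4.5,interpolation=cv2.INTER_CUBIC))
```

```text
stop 1130 ((0.45315641164779663, -0.23508736491203308), 0.019927896559238434) [0.0839 0.0929 0.095 ]
stop top 146 ((0.38287073373794556, -0.026341460645198822), 0.2389983832836151)
w1 rail
  -0.10 n137 x 0.6604..0.6707 med 0.6655 z98 0.1064
  -0.05 n164 x 0.6592..0.6705 med 0.6642 z98 0.1069
  -0.00 n179 x 0.6582..0.6690 med 0.6641 z98 0.1065
  0.05 n180 x 0.6583..0.6688 med 0.6630 z98 0.1064
  0.10 n210 x 0.6573..0.6687 med 0.6630 z98 0.1063
   plate 538 [ 0.6416 -0.121   0.1126] [0.6866 0.1123 0.124 ] [ 0.664  -0.0203  0.1199]
   bars 1902 [ 0.6386 -0.1139  0.1219] [0.691  0.1119 0.1371] [0.6632 0.0226 0.1257]
   plate -0.10 0.6368..0.7295
   plate 0.00 0.6350..0.6857
   plate 0.10 0.6334..0.6846
   plate ymin -0.15197774009817847
w2 rail
  0.05 n27 x 0.6576..0.6680 med 0.6628 z98 0.1060
  0.10 n142 x 0.6577..0.6679 med 0.6628 z98 0.1062
  0.15 n168 x 0.6567..0.6677 med 0.6622 z98 0.1063
  0.20 n119 x 0.6343..0.6876 med 0.6604 z98 0.1102
   plate 288 [0.609  0.0645 0.1128] [0.7113 0.1997 0.124 ] [0.6597 0.1484 0.1225]
   bars 1847 [0.6011 0.0641 0.1191] [0.7203 0.2776 0.1448] [0.6616 0.16   0.129 ]
   tab/cab 10078 [0.6047 0.2023 0.1473] [0.7167 0.283  0.1539] [0.6605 0.2437 0.1507]
   plate 0.10 0.6334..0.7355
   plate 0.20 0.6333..0.6914
   plate ymin 0.02470180643204043
w3 rail
  -0.20 n421 x 0.6578..0.6713 med 0.6609 z98 0.1087
  -0.15 n366 x 0.6587..0.6684 med 0.6618 z98 0.1066
  -0.10 n405 x 0.6584..0.6678 med 0.6613 z98 0.1065
   plate 1026 [ 0.6425 -0.1386  0.1123] [ 0.6842 -0.1131  0.1235] [ 0.6547 -0.1266  0.1157]
   bars 992 [ 0.6578 -0.1377  0.1174] [ 0.6668 -0.1141  0.1447] [ 0.6596 -0.1263  0.1317]
   tab/cab 904 [ 0.6579 -0.1375  0.1472] [ 0.6704 -0.114   0.1578] [ 0.6623 -0.126   0.1542]
   plate -0.20 0.6370..0.6913
   plate -0.10 0.6350..0.6920
   plate ymin -0.21049077421728832
```

View pics/c1.png

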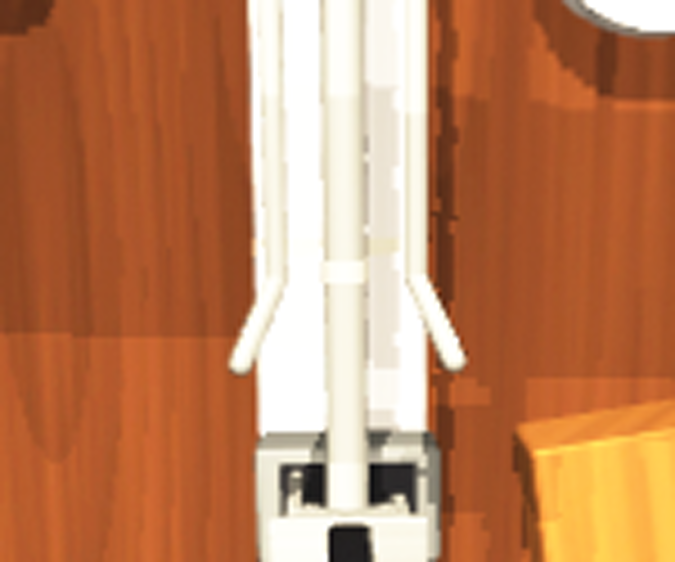

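Run:
```python
from h import *
P=np.load("w1.npz")["P"]; print("mark",P[149:152,324:329].reshape(-1,3).mean(0))
env.gripper_to(0); S=[.4532,-.2351]
env.move_to(S+[.145],quat(0)); env.line_to(S+[.122]); f0=np.array(env.current_force())
for z in np.arange(.120,.1085,-.001):
    env.line_to(S+[z],velocity=.03); f=np.array(env.current_force())-f0; print(round(z,4),round(env.current_position()[2],4),f.round(1))
    if abs(f[2])>30: break
env.line_to(S+[.16]); env.sleep(.6)
im,d,P=look(.453,-.26,.09,.24,0); q=P[(d>0)&(im[...,2]>150)&(im[...,1]<110)&(abs(P[...,0]-.453)<.04)&(abs(P[...,1]+.235)<.04)&(P[...,2]<.105)&(P[...,2]>.06)]
print(len(q),np.percentile(q[:,2],[50,98]),env.current_time())
```

```text
mark [ 0.66416416 -0.04551128  0.10548121]
0.12 0.1209 [0.7 0.4 0.9]
0.119 0.1194 [ 1.3 -0.7  1.8]
0.118 0.1178 [-0.2  1.4  0.6]
0.117 0.1168 [0.8 0.  0.9]
0.116 0.1159 [ 0.3  0.7 -0.1]
0.115 0.1149 [ 0.5 -0.3  1. ]
0.114 0.1139 [0.9 1.5 0.5]
0.113 0.113 [ 1.  -0.3  1.2]
0.112 0.1122 [0.2 1.4 3.5]
0.111 0.1119 [-3.1  2.2 13.1]
0.11 0.1118 [-5.9  3.4 20.3]
0.109 0.1116 [-7.6  4.8 27.8]
979 [0.08617479 0.08824074] 14.3167
```

```bash
cat >> h.py <<'E'
def ang(rect,longx):  # angle of carrier x axis, in (-pi/2,pi/2]
    b=cv2.boxPoints(rect); e=b[1]-b[0]; g=b[2]-b[1]
    l=e if np.linalg.norm(e)>np.linalg.norm(g) else g
    a=np.arctan2(l[1],l[0])+(0 if longx else np.pi/2)
    return (a+np.pi/2)%np.pi-np.pi/2
def tab(x,y,dz=0,z=.25,save=None,go=True):
    im,d,P=look(x,y-.03,.12+dz,z,0,save)
    near=(d>0)&(np.hypot(P[...,0]-x,P[...,1]-y)<.05)&(np.arange(400)[:,None]<215)
    T=P[near&(P[...,2]>.123+dz)&(P[...,2]<.135+dz)]
    c=np.median(T[:,:2],0); T=T[np.hypot(*(T[:,:2]-c).T)<.02]
    near&=np.hypot(P[...,0]-c[0],P[...,1]-c[1])<.032
    Q=P[near&(P[...,2]>.079+dz)&(P[...,2]<.092+dz)]
    rt=cv2.minAreaRect(T[:,:2].astype(np.float32)); rq=cv2.minAreaRect(Q[:,:2].astype(np.float32))
    print("tab",len(T),np.round(rt[0],4),np.round(rt[1],3),"yaw %.3f"%ang(rt,0),"z %.4f"%np.median(T[:,2]),"| plate",len(Q),np.round(rq[0],4),np.round(rq[1],3),"yaw %.3f"%ang(rq,1),"z %.4f"%np.median(Q[:,2]))
    return np.array(rt[0]),ang(rt,0),ang(rq,1)
E
python3 - <<'E'
from h import *
im,d,P=look(.58,-.40,.02,.25,0,"tray.png")
m=(d>0)&(P[...,2]>.015)&(P[...,2]<.03)&(abs(P[...,0]-.58)<.08)&(abs(P[...,1]+.35)<.08)&(np.arange(400)[:,None]<215)
r=cv2.minAreaRect(P[m][:,:2].astype(np.float32)); print("tray",m.sum(),r,np.median(P[m][:,2]))
tab(.663,-.126,.028,.26,"sp.png")
for x,y in ((.447,-.099),(.450,.007),(.426,.099),(.431,.179),(.432,.273)): tab(x,y)
print(env.current_time())
E
```

```text
tray 1464 ((0.5661853551864624, -0.360625684261322), (0.1399410516023636, 0.12417609989643097), 5.081518173217773) 0.020956407326398422
tab 400 [ 0.6655 -0.1254] [0.012 0.023] yaw 0.004 z 0.1562 | plate 815 [ 0.6653 -0.1287] [0.044 0.036] yaw 0.016 z 0.1144
tab 337 [ 0.446  -0.0988] [0.024 0.012] yaw -0.216 z 0.1282 | plate 736 [ 0.4461 -0.0989] [0.026 0.044] yaw -0.213 z 0.0865
tab 341 [0.4493 0.0061] [0.024 0.012] yaw -0.017 z 0.1282 | plate 739 [0.4494 0.006 ] [0.026 0.044] yaw -0.070 z 0.0864
tab 338 [0.4253 0.0989] [0.024 0.012] yaw -0.159 z 0.1282 | plate 735 [0.4254 0.0989] [0.026 0.044] yaw -0.155 z 0.0865
tab 341 [0.43   0.1798] [0.024 0.011] yaw -0.005 z 0.1283 | plate 742 [0.4304 0.18  ] [0.025 0.044] yaw -0.001 z 0.0864
tab 336 [0.4308 0.274 ] [0.024 0.012] yaw -0.131 z 0.1282 | plate 733 [0.4308 0.274 ] [0.026 0.044] yaw -0.123 z 0.0864
20.4417
```

View pics/sp.png

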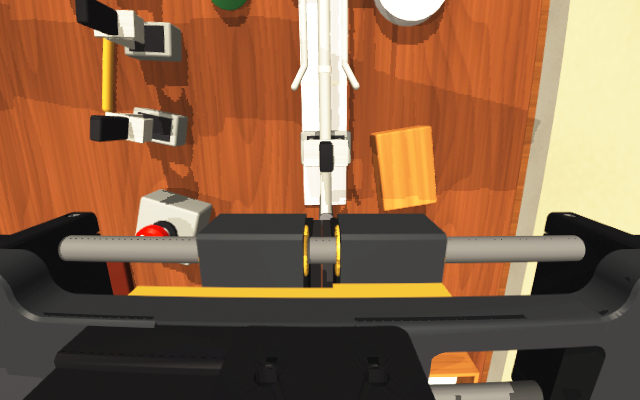

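```bash
cat >> h.py <<'E'
YAW=.015
def railx(y): return .6655-.015*(y+.1254)
def rel(p,dx=0,dy=0,dz=0):  # offset in digitiser axes
    c,s=np.cos(YAW),np.sin(YAW); return [p[0]+c*dx-s*dy,p[1]+s*dx+c*dy,p[2]+dz]
E
python3 - <<'E'
from h import *
Q=quat(YAW); env.gripper_to(.05)
p=[.6655,-.1254,.165]
env.move_to(rel(p,dz=.05),Q); env.line_to(p); env.gripper_to(0); print("gap",env.current_finger_gap(),env.current_finger_force())
env.line_to(rel(p,dz=.0245),velocity=.06); print(env.current_force())
env.line_to(rel(p,-.048,0,.0245),velocity=.08); print(env.current_force())
env.line_to(rel(p,-.06,0,.09)); print("gap",env.current_finger_gap(),np.round(env.current_position(),4),env.current_time())
T=[.580,-.352]
env.move_to(T+[.24],Q); print(np.round(env.current_q(),2))
f0=np.array(env.current_force())
for z in (.17,.15,.146,.144,.142,.141):
    env.line_to(T+[z],velocity=.06); f=np.array(env.current_force())-f0; print(z,f.round(1))
    if f[2]>4: break
env.gripper_to(.035); env.line_to(T+[.22]); 
c,a,b=tab(T[0],T[1],.005,.28,"sp2.png"); print(env.current_time())
E
```

```text
gap 0.011791235670428725 29.955963492393494
[-0.62480749  0.03679296 -1.97835731]
[ 0.41242045 -0.03390097 -1.94852766]
gap 0.011502928655792876 [ 0.6055 -0.1262  0.2543] 26.225
[ 0.44  0.4   0.05  1.4  -0.02  1.35  0.51]
0.17 [ 0.5 -0.7  0.8]
0.15 [ 1.  -1.5  0.3]
0.146 [-0.2 -0.4  0.1]
0.144 [ 0.1 -0.3  1. ]
0.142 [ 0.9 -1.1  2.5]
0.141 [ 0.8 -0.5  8.1]
tab 285 [ 0.5804 -0.3525] [0.011 0.024] yaw 0.004 z 0.1332 | plate 631 [ 0.5802 -0.3523] [0.043 0.026] yaw 0.030 z 0.0914
31.95
```

View pics/sp2.png

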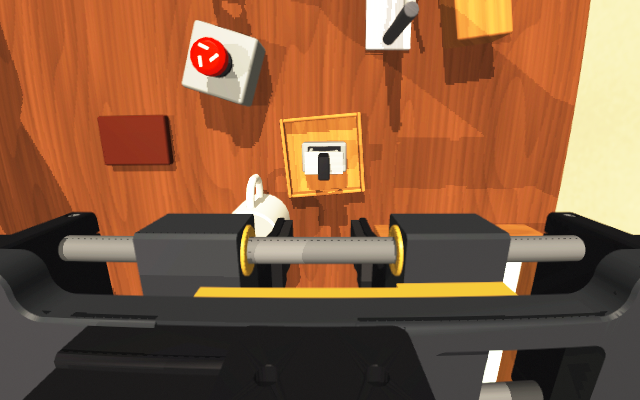

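Spent carrier stands centred in the tray at about (325,158) and the stop is still in. Now for the first carrier.

```bash
cat >> h.py <<'E'
G=.139; L=-.1254
def load(x,y,yt,check=None):
    c,a,b=tab(x,y); yaw=(a+b)/2 if abs(a-b)<.15 else b
    env.gripper_to(.05)
    env.move_to([c[0],c[1],.19],quat(yaw)); env.line_to([c[0],c[1],G]); env.gripper_to(0)
    print(" gap",round(env.current_finger_gap(),4)); env.line_to([c[0],c[1],.29],velocity=.2)
    Q=quat(YAW); p=[railx(L),L,G+.028]
    env.move_to(rel(p,-.06,0,.12),Q); env.line_to(rel(p,-.055,0,.0245))
    f0=np.array(env.current_force()); F=lambda s:print(" ",s,(np.array(env.current_force())-f0).round(1),np.round(env.current_position(),4))
    env.line_to(rel(p,0,0,.0245),velocity=.08); F("in")
    env.line_to(rel(p),velocity=.04); F("down")
    env.line_to([railx(yt),yt,p[2]],velocity=.08); F("slid"); print("  gap",round(env.current_finger_gap(),4))
    env.gripper_to(.03); env.line_to([railx(yt),yt,.25]); 
    if check: tab(railx(yt),yt,.028,.27,check)
    print(" t",env.current_time())
E
python3 - <<'E'
from h import *
load(.4308,.274,.174,"hang1.png")
E
```

```text
tab 339 [0.4308 0.2739] [0.024 0.012] yaw -0.129 z 0.1282 | plate 736 [0.4309 0.2739] [0.026 0.044] yaw -0.122 z 0.0864
 gap 0.0117
  in [-0.6  0.2 -0.5] [ 0.6652 -0.1255  0.1915]
  down [ 1.9 -0.2  0.9] [ 0.6658 -0.1254  0.1671]
  slid [ 3.8 -4.8  5.9] [0.6612 0.1738 0.1674]
  gap 0.0117
tab 369 [0.6585 0.1737] [0.023 0.012] yaw -0.004 z 0.1564 | plate 480 [0.658  0.1768] [0.038 0.032] yaw 0.015 z 0.1148
 t 47.3667
```

View pics/hang1.png

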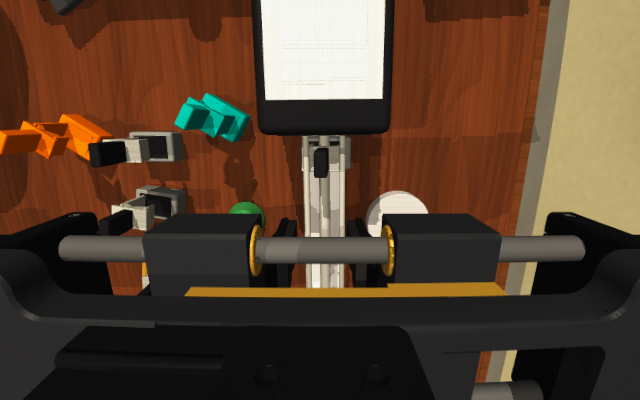

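First carrier hangs by the cabinet face, at about (325,165). It settled at x=0.6585, so the rail yaw is about 0.0234; I'll use that from here.

```bash
sed -i 's/^YAW=.*/YAW=.0234/; s/return .6655-.015\*/return .6655-.0234*/' h.py
python3 - <<'E'
from h import *
load(.430,.180,.130,"h2.png")
load(.4253,.0989,.086,"h3.png")
E
```

```text
tab 333 [0.4301 0.1801] [0.023 0.012] yaw -0.001 z 0.1282 | plate 743 [0.4303 0.1799] [0.026 0.044] yaw -0.033 z 0.0864
 gap 0.0115
  in [-0.9  0.3  0.1] [ 0.6652 -0.1255  0.1915]
  down [1.6 0.6 0.7] [ 0.6658 -0.1254  0.167 ]
  slid [ 5.4 -5.8  7.4] [0.6605 0.1293 0.1681]
  gap 0.0119
tab 359 [0.6561 0.1287] [0.012 0.023] yaw 0.005 z 0.1568 | plate 514 [0.6577 0.136 ] [0.04  0.062] yaw -1.559 z 0.1156
 t 60.6667
tab 342 [0.4254 0.099 ] [0.024 0.012] yaw -0.157 z 0.1282 | plate 734 [0.4255 0.099 ] [0.026 0.044] yaw -0.154 z 0.0864
 gap 0.0117
  in [-1.8 -0.3 -1.3] [ 0.6652 -0.1255  0.1915]
  down [2.4 0.3 0.9] [ 0.6659 -0.1253  0.1671]
  slid [ 4.7 -6.6  6.3] [0.6613 0.0858 0.168 ]
  gap 0.0116
tab 340 [0.6571 0.0867] [0.012 0.021] yaw 0.004 z 0.1567 | plate 633 [0.658  0.0995] [0.039 0.054] yaw -1.560 z 0.1155
 t 73.225
```

```bash
sed -i 's/^YAW=.*/YAW=.014/; s/return .6655-.0234\*/return .6655-.013*/; s/G+.028\]/G+.0285]/' h.py
python3 - <<'E'
from h import *
load(.4493,.0061,.042,"h4.png")
load(.446,-.0988,-.002,"h5.png")
im,d,P=look(.66,.02,.12,.32,0,"row.png")
m=(d>0)&(P[...,2]>.150)&(P[...,2]<.165)&(abs(P[...,0]-.66)<.03)&(np.arange(400)[:,None]<215)
from scipy import ndimage as nd
l,n=nd.label(m)
for i in range(1,n+1):
    if (l==i).sum()>40: print((l==i).sum(),P[l==i].mean(0).round(4))
cloud("side","side1.png"); a=cv2.imread("pics/side1.png")[100:260,230:400]; cv2.imwrite("pics/side1c.png",cv2.resize(a,None,fx=3.7,fy=3.7,interpolation=cv2.INTER_CUBIC))
E
```

```text
tab 339 [0.4494 0.0059] [0.024 0.012] yaw -0.042 z 0.1283 | plate 732 [0.4494 0.006 ] [0.026 0.044] yaw -0.067 z 0.0864
 gap 0.0116
  in [-0.3 -0.4  1.9] [ 0.6652 -0.1256  0.192 ]
  down [ 2.  -0.1  1.8] [ 0.6656 -0.1253  0.1674]
  slid [ 0.3 -0.9  3. ] [0.6634 0.0417 0.1675]
  gap 0.0113
tab 341 [0.66   0.0428] [0.012 0.022] yaw 0.002 z 0.1563 | plate 628 [0.6589 0.0555] [0.039 0.054] yaw -1.555 z 0.1149
 t 84.9083
tab 338 [ 0.446  -0.0988] [0.024 0.012] yaw -0.215 z 0.1282 | plate 730 [ 0.4461 -0.0988] [0.026 0.044] yaw -0.214 z 0.0864
 gap 0.0115
  in [ 0.4 -0.4 -1.1] [ 0.6652 -0.1256  0.192 ]
  down [ 0.8 -0.3  0. ] [ 0.6656 -0.1254  0.1674]
  slid [ 0.5  0.  -0. ] [ 0.6639 -0.0022  0.1675]
  gap 0.0119
tab 344 [ 0.6606 -0.001 ] [0.012 0.022] yaw 0.001 z 0.1564 | plate 618 [0.6601 0.0116] [0.038 0.054] yaw -1.563 z 0.1148
 t 96.0083
345 [0.6603 0.1785 0.156 ]
295 [0.6567 0.1283 0.1566]
276 [0.6578 0.0857 0.1564]
239 [0.6603 0.0424 0.1563]
71 [0.6605 0.0077 0.1555]
```

View pics/row.png

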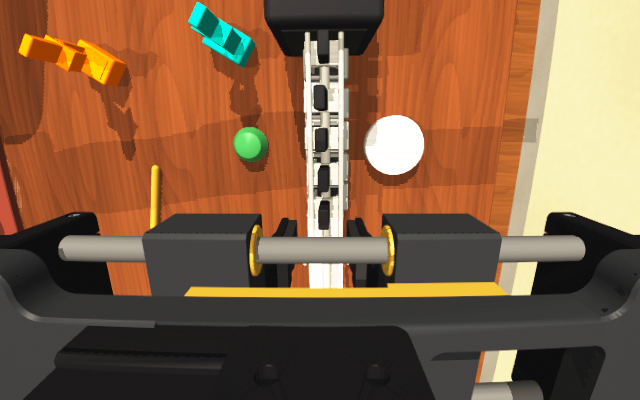

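View pics/side1c.png

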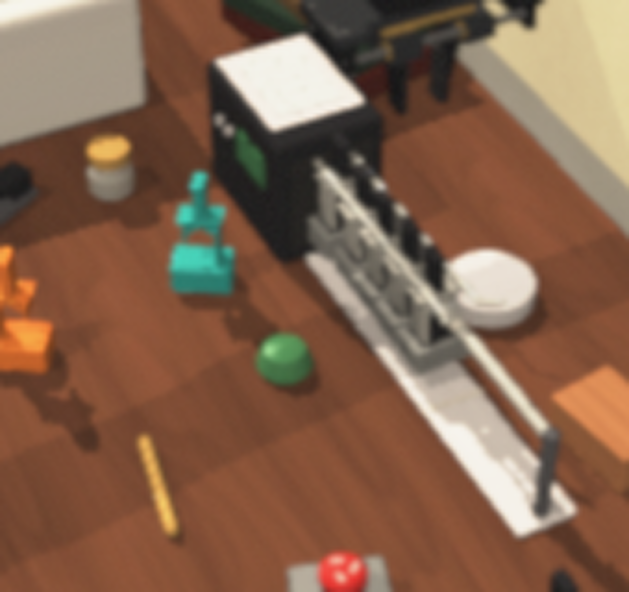

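The row shows all five carriers hanging past the mark, at columns of about 320 and rows 45–212. The side view agrees. Now I'll release the stop.

Run:
```python
from h import *
def top(s=None):
    im,d,P=look(.453,-.26,.09,.24,0,s); q=P[(d>0)&(im[...,2]>150)&(im[...,1]<110)&(abs(P[...,0]-.453)<.04)&(abs(P[...,1]+.235)<.04)&(P[...,2]<.105)&(P[...,2]>.06)]
    print("top",np.percentile(q[:,2],[50,98]).round(4),env.current_time())
top(); S=[.4532,-.2351]
env.gripper_to(.065); env.move_to(S+[.15],quat(.4)); env.line_to(S+[.0975]); env.gripper_to(0); print(env.current_finger_gap())
for y in np.arange(.3,-.41,-.1): env.line_to(S+[.0975],quat(y),velocity=.05)
print(env.current_torque(),env.current_force(),Ro.from_quat(env.current_tcp_rot()).as_matrix()[:2,1])
env.gripper_to(.065); env.sleep(.3); env.line_to(S+[.18]); env.sleep(.3); top("end.png")
im,d,P=look(.66,.02,.12,.32,0,"row2.png")
from scipy import ndimage as nd
l,n=nd.label((d>0)&(P[...,2]>.150)&(P[...,2]<.165)&(abs(P[...,0]-.66)<.03)&(np.arange(400)[:,None]<215))
for i in range(1,n+1):
    if (l==i).sum()>40: print((l==i).sum(),P[l==i].mean(0).round(4))
tab(.58,-.352,.005,.28); print(env.current_time())
```

```text
top [0.0861 0.0883] 98.375
0.03855663953257046
[ 0.15842338 -1.11444071  0.01342814] [5.42548129 0.96277876 1.03031069] [ 0.92335344 -0.38394819]
top [0.093  0.0952] 105.6083
319 [0.6602 0.1786 0.1561]
299 [0.6565 0.1282 0.1565]
267 [0.6574 0.0857 0.1567]
257 [0.6603 0.0427 0.1561]
75 [0.6607 0.0074 0.1555]
tab 273 [ 0.58   -0.3521] [0.011 0.023] yaw 0.009 z 0.1332 | plate 628 [ 0.5805 -0.352 ] [0.044 0.025] yaw 0.006 z 0.0914
109.0417
```

View pics/end.png

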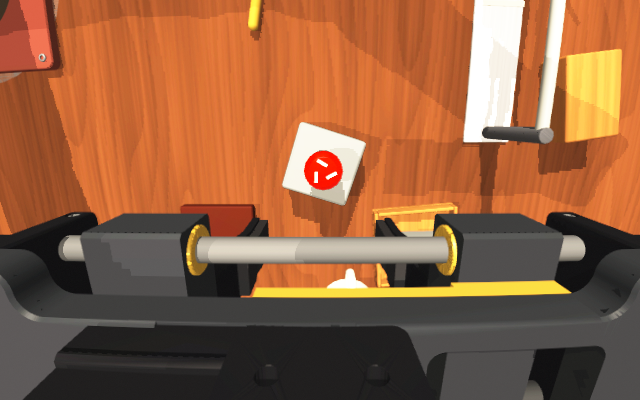

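The mushroom at (323,170) is back out, its top at 95 mm. The carriers haven't moved and the robot is clear of everything.

```bash
python3 -c "
from workcell import env
print(env.job_done())"
```

```text
the job is handed in; nothing more can be done
None
```

The job is handed in at about 109 s: the finished carrier stands in the tray, all five desk carriers hang past the mark, and the mushroom is back out; no verdict was returned.

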